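Set a hard drive to the scribed line

ROBOT

A 6-joint arm with a two-finger parallel gripper is mounted at the origin on a cart in front of the work surface, level with it; the furniture and walls round the work are solid. World frame = base frame: x ahead of the robot, y to its left, z up, the work surface at z = 0. Lengths are in m, angles in degrees, forces in N, time in s.
With the tool pointing down it reaches from about 0.4 to 0.825 m from the base axis. Payload 7 kg.
Tool frame: the origin (TCP) lies on the centre line of the jaws, within the pads' length; the fingertips stand 19 mm ahead of it and the grasp point (between the pads) is the TCP; z points along the fingers, y is the line along which they close (so a half turn about z gives the same grasp; the last joint's range is limited). The gripper opens to 88 mm and grips with 3 to 60 N. Pads are 19 mm wide; open, the fingers measure 130 mm over their backs; the gripper's body (78 mm by 193 mm) begins 47 mm behind the grasp point.
Start: joints at [-57.29, 20.546, 0.682, 0, -70.136, -16.507], TCP at [0.188, -0.648, 0.246] pointing down, gripper open.
Joint ranges: [-176.03, 176.03], [-82.01, 121.73], [-58.28, 71.71], [-173.87, 95.51], [-174.79, -0.11], [-173.66, 173.66]. Speed limits (degrees/s): [136.94, 136.94, 172.46, 180, 180, 180].

INTERFACE

Orientations are given as [roll, pitch, yaw] about the fixed x, y, z axes, in that order (R = Rz(yaw) Ry(pitch) Rx(roll)).
In Python, from plant import * gives the robot as it stands. The module is installed in compiled form; this text tells all that it offers.
- The arm moves only by the tool play_rows, never from a script. Its argument "deltas" is a list of rows, each a list of 6 numbers: the shift along the world's x, y, z scaled (see below), then the turn, a rotation vector about the world's x, y, z scaled (see below). A call has 1 to 10 rows; each row shifts and turns the commanded pose from where the row before left it; what a row does not reach is not made up. The controller multiplies each number of a shift by 800 mm and each number of a turn by 180 degrees. A row lasts 1/10 s, in which the tool goes at most 50 mm and 8.59 degrees, less where a joint would pass 70% of its speed; a pose out of reach is approached as far as the arm can. A call with a number of a shift or a turn outside -1 to 1 is refused whole. A call with a gripper value outside its range is refused whole. "gripper" is the gripper command: -1 is shut, 1 is fully open, values between are in proportion, set as the call begins (left out, the last holds). The fingers move at their own pace and stop on an object; the grip force is fixed at half the most. Time passes only in rows, so rows that do not move let the fingers close. It gives the time, the measured TCP pose, the force, the opening and the grip force at its end, in the units of the state.
- get_obs(): the state, without advancing time (a new reading comes with each control period).
- snapshot(name): name is "side" or "top" or "wrist"; returns (picture, depth): 420x560x3 uint8, blue, green, red; 420x560 float32, m along the optical axis (not along the pixel's ray), 0 where there is no reading.
- camera_model(name): a dict with "fx", "fy", "cx", "cy" (pixels), "world_to_cam" (4x4, takes a point from world to camera coordinates). Camera axes: x right, y down, z forward; pixel columns grow to the right and rows downward; lengths in m; the calibration is good to about 2 mm. The wrist camera is an equidistant fisheye: a pixel r from the principal point sees the ray r / f radians off the axis. A picture is of the moment at which its call begins: read the wrist's pose just before it. camera_model takes no time and is no camera call; for the wrist camera it gives the pose at the moment of the call.
- close_job(): hands the job in; it is judged then, once.
The state is a dict: "clock": time; "joint_pos": joint angles; "qvel": joint speeds; "tau": joint torques, N m; "tool_pos": TCP position; "orientation": TCP orientation; "force": force on the tool from outside, world axes, zero at the start; "moment": the same for the moment, N m; "opening": finger opening in m; "gripper_force": force on a finger pad.
Only numpy, scipy, OpenCV 4.12 (cv2) and the standard library are available. Lean on these libraries where they do the work, as an engineer would, in place of code of your own. Each camera call takes 0.05 s, during which the arm holds its last target. There are 200 camera calls.

TASK

Get the hard drive on the plywood setting board ready for drilling. Press it sideways on to the steel fence until it bears square on it, gently: about 12 N more than it takes to slide the drive, as too hard a press shifts the fence. Then slide it along the fence until its leading end meets the scribed line, stopping there without overrunning, press it on the fence in the same gentle way once more while it stands at the line, and leave it there flat and untouched with the things around the board undisturbed.

Things in the scene. Friction and masses are not known exactly. Their poses are not given: they have to be found in the camera images.
- board: plywood setting board, fixed to the worktop, 190 (x) x 300 (y) x 8 mm thick. Origin: centre of its underside, on the worktop. Its x axis points across it to the fence (roughly away from the robot), its y axis along the fence in the direction the drive must slide (roughly to the robot's left), z up
- fence: adjustable fence on the board: straight steel bar along y, 296 mm long, 14 mm wide, 12 mm high above the board's top, with a thumb screw at each end. Origin: fixed point on the board's top at x = 62 mm of the board; axes as the board's. The bar's face towards the drive lies within 14 mm either side of it; the present setting is not measured: find it by touch or sight. It should bear 2 to 20 N
- line (a point): point on the scribed line, on the board's top, to which the drive's leading end should come (any point along the line serves). The line is a thin dark line, 1.6 mm wide, straight across the board (along the board's x axis); axes as the board's, so y is the sliding direction. The only line across the board
- drive: black hard drive lying loose on the board, 102 wide (x) x 147 long (y) x 21 mm high at the walls, 0.4 to 0.8 kg; too wide to grip. Origin: centre of its underside; x towards the fence, y towards the line. Starts 10 to 50 mm from the fence, turned up to 0.1 rad, leading end 25 to 60 mm short of the line. Sliding it takes an unknown 1 to 6 N; it stops when no longer pushed
- drive_lead (a point): middle of the drive's leading end (its +y end, towards the line), 74.3 mm from its origin (the rear end is 72.7 mm from it), half-way up the wall; axes as the drive's
- drive_side (a point): middle of the drive's long side that faces the fence, 50.8 mm from its origin, half-way up the wall; axes as the drive's
- platters: bystander: bare stack of disc platters, 95 mm across, 20 mm high, beyond the board to the right. Origin: centre of its underside
- driver: bystander: small screwdriver with a red handle, 163 mm long, 17 mm thick, lying to the left of the board. Origin: under its middle
- pen_marker: bystander: white marker pen, 133 mm long, lying to the right of the board. Origin: under its middle

How it is judged:
By the outcome, as a careful person would: the job done as asked, in the order asked, and still so for the second after the job is handed in, with the robot touching nothing.
It also fails if it takes over 72 s, if anything falls off the work surface, if the arm or the gripper's body presses on something with over 40 N, if the wrist force passes 120 N, or if a joint passes its speed limit or range.

## Working session

There is one attempt and no reset: what is moved stays moved. The work goes in short steps, Python scripts to look and compute and a tool call to move; the robot and the scene stay as the last step left them, time stands still between calls to the robot, and variables do not carry over. Pictures are saved under pics/ and viewed, at most 10 in all, crops included, and the job is handed in when it is done.

Besides the shell and the picture viewer there is one more tool, called after "Emit:" as a command line: name --pt "numbers of a row" for each row, then --argument value for the rest. play_rows: Moves the arm, as the interface text tells. Its arguments: {"type":"object","properties":{"deltas":{"type":"array","items":{"type":"array","items":{"type":"number","minimum":-1,"maximum":1}}},"gripper":{"type":"number"}},"required":["deltas"]}

```bash
mkdir -p pics
python3 - <<'E'
from plant import *
import cv2, numpy as np
o=get_obs();print(o)
for n in("top","side"):
    p,d=snapshot(n);cv2.imwrite(f"pics/{n}0.png",p);np.save(f"pics/{n}0.npy",d);c=camera_model(n);print(n,c)
E
```

```text
{'clock': 0.0, 'joint_pos': array([-5.72896981e+01,  2.05915915e+01,  6.32949470e-01, -1.94045700e-02,
       -7.01353959e+01, -1.65061516e+01]), 'qvel': array([ 0.08125065, -0.03567358,  0.04203555, -0.03375354, -0.02912623,
       -0.0714268 ]), 'tau': array([-2.40064801e-03, -5.82717848e+01,  2.93063021e+01,  6.99699238e+00,
        7.01095909e-03, -1.50698093e-04]), 'tool_pos': array([ 0.1882004 , -0.64775247,  0.24461688]), 'orientation': array([ 1.79904654e+02, -9.23069316e-03, -1.63802451e+02]), 'force': array([ 0.44548663, -0.37121705, -0.11537082]), 'moment': array([-0.054844  ,  0.0091062 , -0.02935261]), 'gripper_force': 0.0, 'opening': 0.08782045085594384}
top {'fx': 440.0761340900581, 'fy': 440.0761340900581, 'cx': 286.25776668233993, 'cy': 212.89625215484523, 'world_to_cam': array([[ 0.01176748, -0.9999111 ,  0.00627112,  0.15061157],
       [-0.99226537, -0.01245211, -0.12350861,  0.63220328],
       [ 0.12357572, -0.00476923, -0.99232369,  1.13489719],
       [ 0.        ,  0.        ,  0.        ,  1.        ]])}
side {'fx': 420.2894241001103, 'fy': 420.2894241001103, 'cx': 287.37741023190705, 'cy': 207.17914852322946, 'world_to_cam': array([[-0.81657656, -0.57717164, -0.0086963 ,  0.61469556],
       [-0.27118952,  0.39688836, -0.87688989,  0.13550699],
       [ 0.50956743, -0.71368938, -0.48061263,  0.7482932 ],
       [ 0.        ,  0.        ,  0.        ,  1.        ]])}
```

View pics/top0.png

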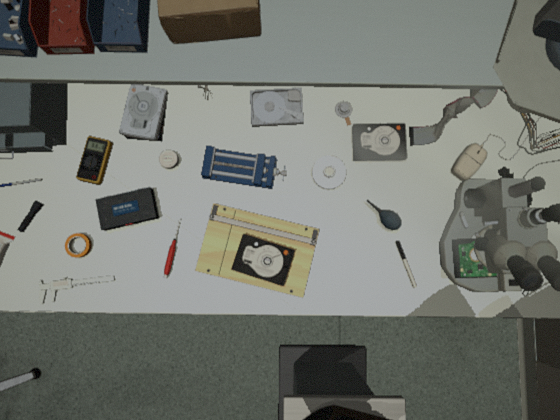

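View pics/side0.png

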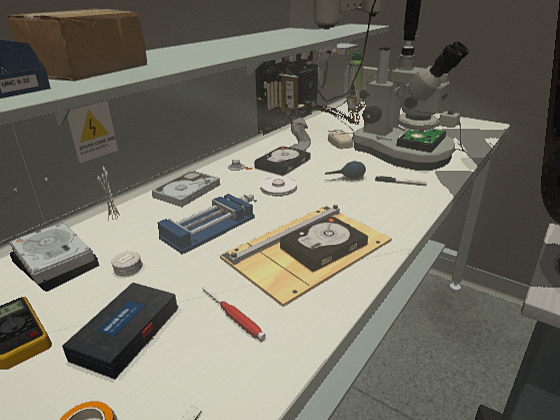

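The top view shows the board (about 197..320, 203..297), the fence along its upper edge, the line at about x=228..242, and the drive at 233..292, 233..287. The side view agrees. Next I measure them.

```bash
cat > h.py <<'E'
from plant import *
import cv2, numpy as np
def cast(c,uv,z,fish=False):
    uv=np.atleast_2d(np.asarray(uv,float));T=c["world_to_cam"];R,t=T[:3,:3],T[:3,3]
    a=(uv-[c["cx"],c["cy"]])/[c["fx"],c["fy"]]
    if fish:
        r=np.linalg.norm(a,axis=1,keepdims=True)+1e-12
        d=np.c_[a/r*np.sin(r),np.cos(r)]
    else: d=np.c_[a,np.ones(len(a))]
    d=d@R;o=-R.T@t
    return (o+d*((z-o[2])/d[:,2])[:,None])[:,:2]
def proj(c,P,fish=False):
    P=np.atleast_2d(P);T=c["world_to_cam"];q=P@T[:3,:3].T+T[:3,3]
    if fish:
        n=np.linalg.norm(q[:,:2],axis=1);th=np.arctan2(n,q[:,2]);a=q[:,:2]/n[:,None]*th[:,None]
    else:a=q[:,:2]/q[:,2:]
    return a*[c["fx"],c["fy"]]+[c["cx"],c["cy"]]
E
python3 - <<'E'
from h import *
p=cv2.imread("pics/top0.png");c=camera_model("top")
h=cv2.cvtColor(p,cv2.COLOR_BGR2HSV)
roi=np.zeros(p.shape[:2],np.uint8);roi[195:305,190:328]=255
m=cv2.inRange(h,(12,50,110),(35,255,255))&roi
pts=cv2.convexHull(cv2.findNonZero(m));r=cv2.minAreaRect(pts);b=cast(c,cv2.boxPoints(r),.008);print("board",b.round(4).tolist(),r)
dk=cv2.inRange(h,(0,0,0),(180,255,70))&roi
n,l,s,ce=cv2.connectedComponentsWithStats(dk);
for i in range(1,n):
    if s[i,4]>15: print(s[i],cast(c,ce[i],.01))
i=1+s[1:,4].argmax();q=cv2.minAreaRect(cv2.findNonZero((l==i).astype(np.uint8)));print("drive",q,cast(c,cv2.boxPoints(q),.025).tolist(),cast(c,[q[0]],.025))
w=camera_model("wrist");print(w)
v=p[195:305,190:328];cv2.imwrite("pics/crop.png",cv2.resize(v,None,fx=5.4,fy=5.4,interpolation=cv2.INTER_CUBIC))
E
```

```text
board [[0.4754, 0.4013], [0.6609, 0.3621], [0.5915, 0.0674], [0.4084, 0.1119]] ((257.2674255371094, 249.57733154296875), (110.59265899658203, 70.10346221923828), 13.88466739654541)
[232 234  63  52 993] [[0.50621102 0.22198059]]
drive ((263.0068054199219, 259.4021911621094), (54.898441314697266, 37.80360412597656), 18.004159927368164) [[0.4804337300880629, 0.3029518529105441], [0.5764092333574036, 0.27425270759632864], [0.5327191508479052, 0.13382395803669786], [0.4375668792146159, 0.16383131478498708]] [[0.50649536 0.21865016]]
{'fx': 325.19226210127806, 'fy': 325.19226210127806, 'cx': 280.02525249660226, 'cy': 212.90627585343287, 'world_to_cam': array([[-0.27991164,  0.96002377,  0.00195912,  0.67452715],
       [ 0.92692668,  0.26972925,  0.26086982, -0.03173478],
       [ 0.24991279,  0.07483646, -0.965372  ,  0.38999824],
       [ 0.        ,  0.        ,  0.        ,  1.        ]])}
```

View pics/crop.png

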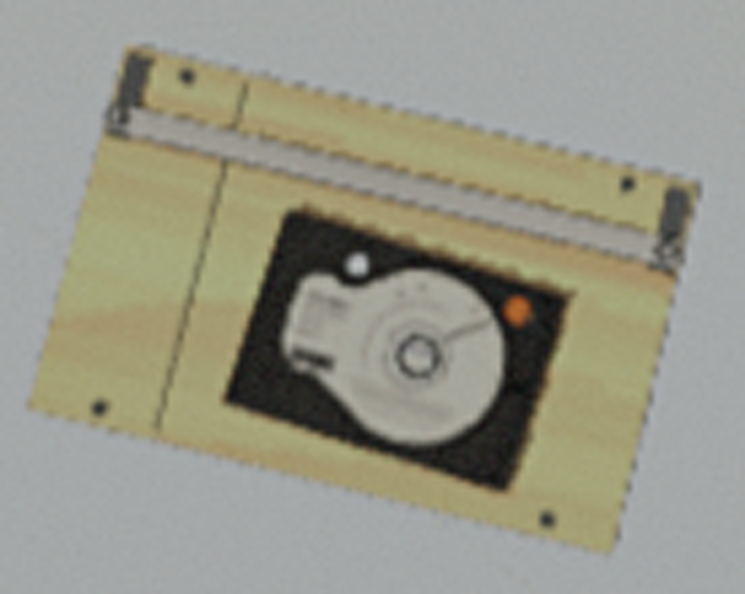

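Emit:
play_rows --pt "0.01125 0.048 0 0 0 -0.0163" --pt "0.01125 0.048 0 0 0 -0.0163" --pt "0.01125 0.048 0 0 0 -0.0163" --pt "0.01125 0.048 0 0 0 -0.0163" --pt "0.01125 0.048 0 0 0 -0.0163" --pt "0.01125 0.048 0 0 0 -0.0163" --pt "0.01125 0.048 0 0 0 -0.0163" --pt "0.01125 0.048 0 0 0 -0.0163" --pt "0.025 0.042 0 0 0 -0.0163" --pt "0.025 0.042 0 0 0 -0.0163"

```text
clock: 1.1
tool_pos: [0.3003, -0.2723, 0.2457]
orientation: [180.0, 0.0, 166.7]
force: [1.0, -0.5, 0.1]
opening: 0.0874
gripper_force: 0.0
```

Emit:
play_rows --pt "0.025 0.042 0 0 0 0" --pt "0.025 0.042 0 0 0 0" --pt "0.025 0.042 0 0 0 0" --pt "0.025 0.042 0 0 0 0" --pt "0.0125 0.05 0 0 0 0" --pt "0.0125 0.05 0 0 0 0" --pt "0.0125 0.05 0 0 0 0" --pt "0.0125 0.05 0 0 0 0" --pt "0.0125 0.05 0 0 0 0" --pt "0.0125 0.05 0 0 0 0"

```text
clock: 2.1
tool_pos: [0.4401, 0.1023, 0.2455]
orientation: [180.0, -0.0, 166.9]
force: [0.5, -0.3, 1.0]
opening: 0.0878
gripper_force: 0.0
```

Emit:
play_rows --pt "0.0125 0.05 0 0 0 0" --pt "0.0125 0.05 0 0 0 0" --pt "0.0 0.03 0 0 0 0" --pt "0 0 0 0 0 0" --pt "0 0 0 0 0 0" --pt "0 0 0 0 0 0"

```text
clock: 2.7
tool_pos: [0.4601, 0.204, 0.2454]
orientation: [-180.0, -0.0, 166.8]
force: [0.2, -0.7, 0.9]
opening: 0.0876
gripper_force: 0.0
```

Run:
```python
from h import *
import pickle
o=get_obs();print(o["clock"],o["tool_pos"],o["orientation"],o["joint_pos"],o["force"])
c=camera_model("wrist");p,d=snapshot("wrist");pickle.dump((c,p,d),open("w1.pkl","wb"));cv2.imwrite("pics/w1.png",p)
```

```text
2.7 [0.46005595 0.20399957 0.24539681] [-1.79976683e+02 -1.76828053e-02  1.66849709e+02] [ 4.63139357e+01  4.24690348e+00 -2.05314579e+01 -3.72567001e-03
 -6.52507063e+01 -1.49462663e+02] [ 0.16394073 -0.6975686   0.87129331]
```

View pics/w1.png

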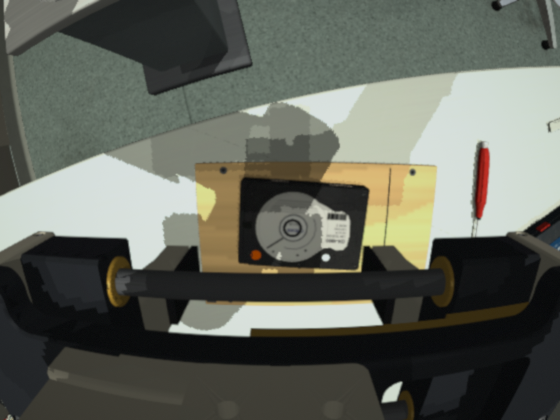

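The wrist view shows the drive at (240..368, 178..270), the line at column ~388 (rows 168..245), and the board's front edge at row ~164. The gripper hides the fence.

```bash
cat > meas.py <<'E'
from h import *
def edge(g,c,P0,P1,z,n=40,half=.006,dark=False):
    """sample across world segment P0-P1 (at height z); return fitted line: mean, dir, rms. Strongest edge (or darkest centroid)."""
    P0,P1=np.array(P0),np.array(P1);t=(P1-P0)/np.linalg.norm(P1-P0);nn=np.array([-t[1],t[0]]);out=[]
    s=np.arange(-half,half+1e-9,.00025)
    for a in np.linspace(0,1,n):
        W=(P0+a*(P1-P0))+s[:,None]*nn
        uv=proj(c,np.c_[W,np.full(len(W),z)],True).astype(np.float32)
        v=cv2.remap(g,uv[:,0][None],uv[:,1][None],cv2.INTER_LINEAR)[0].astype(float)
        if dark:
            w=np.clip(np.median(v)-v-12,0,None)
            if w.sum()<10: continue
            k=(w*s).sum()/w.sum()
        else:
            dv=np.abs(np.gradient(cv2.GaussianBlur(v[None],(9,1),0)[0]));k0=dv.argmax();sl=slice(max(0,k0-5),k0+6)
            if dv[k0]<2: continue
            k=(dv[sl]*s[sl]).sum()/dv[sl].sum()
        out.append(P0+a*(P1-P0)+k*nn)
    o=np.float32(out)
    for _ in range(3):
        l=cv2.fitLine(o,cv2.DIST_HUBER,0,.0005,.0005).ravel();d=l[:2];e=(o-l[2:])@np.array([-d[1],d[0]])
        o=o[np.abs(e)<max(.0008,2*e.std())]
    d=d*np.sign(d@t)
    return l[2:],d,e.std(),len(o)
E
python3 - <<'E'
from meas import *
import pickle
c,p,d=pickle.load(open("w1.pkl","rb"));g=cv2.cvtColor(p,cv2.COLOR_BGR2GRAY)
W=lambda uv,z:cast(c,[uv],z,True)[0]
print("depth", d[200,215],d[220,290])
for nm,a,b,z,dk in [("front",(230,164),(400,164),.008,0),("line",(390,175),(386,235),.008,1),("dfront",(255,180),(355,185),.029,0),("dlead",(366,195),(360,260),.029,0),("drear",(242,190),(240,255),.029,0),("dfence",(250,264),(350,269),.029,0)]:
    m,t,s,n=edge(g,c,W(a,z),W(b,z),z,dark=dk)
    print(nm,m,t,"ang",np.degrees(np.arctan2(t[1],t[0])).round(2),"rms",s,n)
E
```

```text
depth 0.38656935 0.36423254
front [0.43799004 0.24791178] [0.22336966 0.97473383] ang 77.09 rms 0.00016289465 24
line [0.51205814 0.32756025] [ 0.9742806  -0.22533816] ang -13.02 rms 0.00012683703 40
dfront [0.45756283 0.24097452] [0.28775501 0.95770407] ang 73.28 rms 0.00021519505 38
dlead [0.52226305 0.2898771 ] [ 0.95630264 -0.29237863] ang -17.0 rms 0.00017595592 31
drear [0.4920356  0.14681679] [ 0.9565264  -0.29164585] ang -16.96 rms 0.00018845302 40
dfence [0.5559924  0.20550936] [0.28710806 0.9578982 ] ang 73.32 rms 0.00022344559 33
```

Emit:
play_rows --pt "-0.0118 0.013 0 0 0 0.0011" --pt "-0.0118 0.013 0 0 0 0" --pt "-0.0118 0.013 0 0 0 0" --pt "0 0 -0.05 0 0 0" --pt "0 0 -0.05 0 0 0" --pt "0 0 -0.05 0 0 0" --pt "0 0 -0.05 0 0 0" --pt "0 0 -0.044 0 0 0" --pt "0 0 -0.025 0 0 0" --pt "0 0 0 0 0 0" --gripper -1

```text
clock: 3.75
tool_pos: [0.4318, 0.2346, 0.0287]
orientation: [-179.9, -0.1, 167.0]
force: [0.5, -0.4, 0.2]
opening: 0.0132
gripper_force: 0.0
```

Emit:
play_rows --pt "0 0 0 0 0 0" --pt "0 0 0 0 0 0" --pt "0 0 0 0 0 0"

```text
clock: 4.05
tool_pos: [0.4323, 0.2359, 0.0312]
orientation: [179.9, 0.0, 167.0]
force: [0.0, -0.6, 0.8]
opening: 0.0006
gripper_force: 0.0
```

```bash
cat > ob.py <<'E'
from h import *
o=get_obs();bx=np.array([.9745,-.2241]);by=np.array([.2241,.9745]);p=o["tool_pos"];f=o["force"]
print("t",o["clock"],"pos",p.round(4),"bx,by",(p[:2]@bx).round(4),(p[:2]@by).round(4),"yaw",o["orientation"].round(2),"F bx,by,z",(f[:2]@bx).round(2),(f[:2]@by).round(2),f[2].round(2),"M",o["moment"].round(2),o["opening"].round(4))
E
python3 ob.py
```

```text
Traceback (most recent call last):
  File "ob.py", line 3, in <module>
    print("t",o["clock"],"pos",p.round(4),"bx,by",(p[:2]@bx).round(4),(p[:2]@by).round(4),"yaw",o["orientation"].round(2),"F bx,by,z",(f[:2]@bx).round(2),(f[:2]@by).round(2),f[2].round(2),"M",o["moment"].round(2),o["opening"].round(4))
                                                                                                                                                                                                                     ^^^^^^^^^^^^^^^^^^
AttributeError: 'float' object has no attribute 'round'
```

Emit:
play_rows --pt "0.00244 -0.00056 0 0 0 0" --pt "0.00244 -0.00056 0 0 0 0" --pt "0.00244 -0.00056 0 0 0 0" --pt "0.00244 -0.00056 0 0 0 0" --pt "0.00244 -0.00056 0 0 0 0" --pt "0.00244 -0.00056 0 0 0 0" --pt "0.00244 -0.00056 0 0 0 0" --pt "0.00244 -0.00056 0 0 0 0" --pt "0.00244 -0.00056 0 0 0 0"

```text
clock: 4.95
tool_pos: [0.4487, 0.2312, 0.0302]
orientation: [-179.9, -0.1, 167.0]
force: [-6.5, 0.7, 5.2]
opening: 0.0003
gripper_force: 3.2
```

```bash
sed -i 's/,o\["opening"\].round(4)//;s/f\[2\].round(2)/round(float(f[2]),2)/' ob.py; python3 ob.py
python3 - <<'E'
from h import *
c=camera_model("top");p=cv2.imread("pics/top0.png");g=cv2.cvtColor(p,cv2.COLOR_BGR2GRAY)
bx=np.array([.9745,-.2241])
for u in (245,260,275,290,300):
    a=cast(c,[(u,190)],.02)[0]
    # pixel column profile: print bx of strongest dark edges between fence & wood
    h=p[205:262,u].astype(int);sat=h.max(1)-h.min(1);r=np.where(sat<35)[0]+205
    print(u,[(int(k),round(float(cast(c,[(u,k)],.02)[0]@bx),4)) for k in r])
E
```

```text
t 4.95 pos [0.4487 0.2312 0.0302] bx,by 0.3855 0.3259 yaw [-1.7992e+02 -8.0000e-02  1.6703e+02] F bx,by,z -6.49 -0.73 5.21 M [ 0.25  2.3  -0.12]
245 [(205, 0.5756), (206, 0.5729), (207, 0.5703), (208, 0.5676), (209, 0.565), (210, 0.5623), (222, 0.5307), (223, 0.528), (224, 0.5254), (225, 0.5228), (226, 0.5201), (227, 0.5175), (234, 0.4992), (235, 0.4966), (236, 0.494), (237, 0.4914), (238, 0.4887), (239, 0.4861), (240, 0.4835), (241, 0.4809), (242, 0.4783), (243, 0.4757), (244, 0.4731), (245, 0.4705), (246, 0.4679), (247, 0.4653), (248, 0.4627), (249, 0.4602), (250, 0.4576), (251, 0.455), (252, 0.4524), (253, 0.4498), (254, 0.4472), (255, 0.4446), (256, 0.4421), (257, 0.4395), (258, 0.4369), (259, 0.4343), (260, 0.4317), (261, 0.4292)]
260 [(205, 0.5852), (206, 0.5826), (207, 0.5799), (208, 0.5772), (209, 0.5746), (210, 0.5719), (211, 0.5693), (212, 0.5666), (213, 0.564), (214, 0.5613), (226, 0.5297), (227, 0.5271), (228, 0.5244), (229, 0.5218), (230, 0.5192), (231, 0.5166), (239, 0.4957), (240, 0.493), (241, 0.4904), (242, 0.4878), (243, 0.4852), (244, 0.4826), (245, 0.48), (246, 0.
[... 1021 characters left out ...]
0, 0.5647), (221, 0.562), (233, 0.5304), (234, 0.5278), (235, 0.5252), (236, 0.5225), (237, 0.5199), (238, 0.5173), (248, 0.4912), (249, 0.4886), (250, 0.486), (251, 0.4834), (252, 0.4808), (253, 0.4782), (254, 0.4756), (255, 0.473), (256, 0.4704), (257, 0.4678), (258, 0.4653), (259, 0.4627), (260, 0.4601), (261, 0.4575)]
300 [(205, 0.6109), (206, 0.6082), (207, 0.6056), (208, 0.6029), (209, 0.6002), (210, 0.5976), (211, 0.5949), (212, 0.5923), (213, 0.5896), (214, 0.5869), (215, 0.5843), (216, 0.5816), (217, 0.579), (218, 0.5763), (219, 0.5737), (220, 0.571), (221, 0.5684), (222, 0.5658), (223, 0.5631), (224, 0.5605), (236, 0.5289), (237, 0.5263), (238, 0.5237), (239, 0.521), (240, 0.5184)]
```

Emit:
play_rows --pt "0.00183 -0.00042 0 0 0 0" --pt "0.00183 -0.00042 0 0 0 0" --pt "0.00183 -0.00042 0 0 0 0" --pt "0.00183 -0.00042 0 0 0 0" --pt "0.00183 -0.00042 0 0 0 0"

```text
clock: 5.45
tool_pos: [0.4558, 0.2294, 0.0302]
orientation: [-179.9, -0.1, 167.0]
force: [-7.7, -0.3, 5.8]
opening: 0.0003
gripper_force: 3.3
```

```bash
python3 ob.py
```

```text
t 5.45 pos [0.4558 0.2294 0.0302] bx,by 0.3927 0.3257 yaw [-1.7990e+02 -1.0000e-01  1.6703e+02] F bx,by,z -7.45 -2.05 5.78 M [ 0.01  2.38 -0.12]
```

Emit:
play_rows --pt "0.00122 -0.00028 0 0 0 0" --pt "0.00122 -0.00028 0 0 0 0" --pt "0.00122 -0.00028 0 0 0 0" --pt "0.00122 -0.00028 0 0 0 0"

```text
clock: 5.85
tool_pos: [0.4596, 0.2284, 0.0302]
orientation: [-179.9, -0.1, 167.0]
force: [-7.5, 0.7, 5.6]
opening: 0.0006
gripper_force: 3.4
```

```bash
python3 ob.py
```

```text
t 5.85 pos [0.4596 0.2284 0.0302] bx,by 0.3967 0.3256 yaw [-1.7989e+02 -1.0000e-01  1.6703e+02] F bx,by,z -7.45 -0.97 5.64 M [ 0.05  2.42 -0.12]
```

Emit:
play_rows --pt "0.00061 -0.00014 0.0005 0 0 0" --pt "0.00061 -0.00014 0.0002 0 0 0" --pt "0.00061 -0.00014 0 0 0 0"

```text
clock: 6.15
tool_pos: [0.4619, 0.2285, 0.0306]
orientation: [-180.0, -0.0, 167.0]
force: [-1.7, -0.4, -1.5]
opening: 0.0003
gripper_force: 1.2
```

```bash
python3 ob.py
```

```text
t 6.15 pos [0.4619 0.2285 0.0306] bx,by 0.3989 0.3262 yaw [-1.7996e+02 -4.0000e-02  1.6705e+02] F bx,by,z -1.56 -0.75 -1.51 M [-0.02  0.9  -0.05]
```

Emit:
play_rows --pt "0.00061 -0.00014 -0.0001 0 0 0" --pt "0.00061 -0.00014 -0.0001 0 0 0" --pt "0.00061 -0.00014 0 0 0 0" --pt "0.00061 -0.00014 0 0 0 0"

```text
clock: 6.55
tool_pos: [0.4643, 0.2284, 0.0307]
orientation: [-180.0, -0.0, 167.1]
force: [-1.8, -0.3, -1.1]
opening: 0.0006
gripper_force: 1.2
```

```bash
python3 ob.py
```

```text
t 6.55 pos [0.4643 0.2284 0.0307] bx,by 0.4012 0.3267 yaw [-180.     -0.    167.06] F bx,by,z -1.67 -0.73 -1.08 M [ 0.01  0.87 -0.01]
```

Emit:
play_rows --pt "0.00061 -0.00014 0 0 0 0" --pt "0.00061 -0.00014 0 0 0 0" --pt "0.00061 -0.00014 0 0 0 0"

```text
clock: 6.85
tool_pos: [0.4658, 0.2281, 0.0308]
orientation: [180.0, 0.0, 167.1]
force: [-1.6, 0.3, -1.7]
opening: 0.0006
gripper_force: 1.2
```

```bash
python3 ob.py
```

```text
t 6.85 pos [0.4658 0.2281 0.0308] bx,by 0.4028 0.3267 yaw [179.99   0.   167.06] F bx,by,z -1.65 -0.09 -1.73 M [ 0.02  0.83 -0.03]
```

Emit:
play_rows --pt "0.00061 -0.00014 0 0 0 0" --pt "0.00061 -0.00014 0 0 0 0" --pt "0.00061 -0.00014 0 0 0 0"

```text
clock: 7.15
tool_pos: [0.4672, 0.2278, 0.0308]
orientation: [180.0, 0.0, 167.1]
force: [-1.6, 0.1, -2.1]
opening: 0.0005
gripper_force: 1.2
```

```bash
python3 ob.py
```

```text
t 7.15 pos [0.4672 0.2278 0.0308] bx,by 0.4042 0.3266 yaw [180.     0.   167.06] F bx,by,z -1.54 -0.23 -2.09 M [ 0.04  0.95 -0.03]
```

Emit:
play_rows --pt "0.0003 -7e-05 0 0 0 0" --pt "0.0003 -7e-05 0 0 0 0" --pt "0.0003 -7e-05 0 0 0 0"

```text
clock: 7.45
tool_pos: [0.4676, 0.2276, 0.0308]
orientation: [-180.0, -0.0, 167.1]
force: [-6.0, 1.1, -0.5]
opening: 0.0004
gripper_force: 3.1
```

```bash
python3 ob.py
```

```text
t 7.45 pos [0.4676 0.2276 0.0308] bx,by 0.4047 0.3266 yaw [-1.7999e+02 -2.0000e-02  1.6705e+02] F bx,by,z -6.05 -0.31 -0.47 M [0.53 2.15 0.01]
```

Emit:
play_rows --pt "0.0002 -5e-05 0 0 0 0" --pt "0 0 0 0 0 0"

```text
clock: 7.65
tool_pos: [0.4676, 0.2276, 0.0307]
orientation: [-180.0, -0.0, 167.1]
force: [-4.7, 1.9, 0.8]
opening: 0.0005
gripper_force: 3.0
```

Emit:
play_rows --pt "0.0002 -5e-05 0 0 0 0" --pt "0 0 0 0 0 0"

```text
clock: 7.85
tool_pos: [0.4676, 0.2275, 0.0307]
orientation: [-180.0, -0.0, 167.1]
force: [-6.8, 1.3, 0.2]
opening: 0.0004
gripper_force: 3.6
```

```bash
python3 ob.py
```

```text
t 7.85 pos [0.4676 0.2275 0.0307] bx,by 0.4047 0.3265 yaw [-1.7998e+02 -4.0000e-02  1.6705e+02] F bx,by,z -6.97 -0.22 0.2 M [0.74 2.48 0.  ]
```

Emit:
play_rows --pt "0.0002 -5e-05 0 0 0 0" --pt "0.0002 -5e-05 0 0 0 0" --pt "0 0 0 0 0 0" --pt "0 0 0 0 0 0"

```text
clock: 8.25
tool_pos: [0.4676, 0.2276, 0.0308]
orientation: [-180.0, -0.1, 167.1]
force: [-8.9, 3.4, 2.4]
opening: 0.0005
gripper_force: 4.7
```

Emit:
play_rows --pt "0.0002 -5e-05 0 0 0 0" --pt "0.0001 0 0 0 0 0" --pt "0 0 0 0 0 0" --pt "0 0 0 0 0 0"

```text
clock: 8.65
tool_pos: [0.4676, 0.2275, 0.0307]
orientation: [-180.0, -0.1, 167.1]
force: [-10.5, 3.9, 3.5]
opening: 0.0003
gripper_force: 5.5
```

```bash
python3 ob.py
```

```text
t 8.65 pos [0.4676 0.2275 0.0307] bx,by 0.4047 0.3265 yaw [-1.7998e+02 -8.0000e-02  1.6705e+02] F bx,by,z -11.15 1.48 3.5 M [ 1.29  3.81 -0.03]
```

Emit:
play_rows --pt "0.0003 -7e-05 0 0 0 0" --pt "0 0 0 0 0 0" --pt "0 0 0 0 0 0" --pt "0 0 0 0 0 0"

```text
clock: 9.05
tool_pos: [0.4677, 0.2275, 0.0307]
orientation: [-180.0, -0.1, 167.0]
force: [-11.6, 4.8, 4.2]
opening: 0.0007
gripper_force: 6.4
```

```bash
python3 ob.py
```

```text
t 9.05 pos [0.4677 0.2275 0.0307] bx,by 0.4048 0.3265 yaw [-1.7997e+02 -9.0000e-02  1.6705e+02] F bx,by,z -12.36 2.06 4.18 M [1.58 4.35 0.  ]
```

Emit:
play_rows --pt "0 0 0 0 0 0"

```text
clock: 9.15
tool_pos: [0.4677, 0.2275, 0.0308]
orientation: [-180.0, -0.1, 167.0]
force: [-11.4, 4.1, 3.8]
opening: 0.0005
gripper_force: 6.4
```

```bash
python3 ob.py
```

```text
t 9.15 pos [0.4677 0.2275 0.0308] bx,by 0.4048 0.3265 yaw [-1.7998e+02 -9.0000e-02  1.6705e+02] F bx,by,z -12.04 1.45 3.81 M [ 1.63  4.37 -0.04]
```

Emit:
play_rows --pt "0.00025 -6e-05 0 0 0 0" --pt "0 0 0 0 0 0" --pt "0 0 0 0 0 0" --pt "0 0 0 0 0 0"

```text
clock: 9.55
tool_pos: [0.4677, 0.2275, 0.0308]
orientation: [-180.0, -0.1, 167.0]
force: [-14.7, 4.4, 5.0]
opening: 0.0003
gripper_force: 7.1
```

```bash
python3 ob.py
```

```text
t 9.55 pos [0.4677 0.2275 0.0308] bx,by 0.4048 0.3265 yaw [-1.7997e+02 -1.0000e-01  1.6705e+02] F bx,by,z -15.31 1.02 5.02 M [ 1.87  4.85 -0.02]
```

Emit:
play_rows --pt "-0.00365 0.00084 0 0 0 0" --pt "-0.00365 0.00084 0 0 0 0" --pt "-0.00365 0.00084 0 0 0 0" --pt "0 0 0.044 0 0 0" --pt "0 0 0.044 0 0 0" --pt "0 0 0 0 0 0"

```text
clock: 10.15
tool_pos: [0.4629, 0.2314, 0.1058]
orientation: [179.6, 0.3, 167.1]
force: [0.5, 0.5, -0.4]
opening: 0.0006
gripper_force: 0.0
```

Emit:
play_rows --pt "0.0055 -0.0143 0 0 0 0.0455" --pt "0.0055 -0.0143 0 0 0 0.0455" --pt "0.0055 -0.0143 0 0 0 0.0455" --pt "0.0055 -0.0143 0 0 0 0.0455" --pt "0.0055 -0.0143 0 0 0 0.0455" --pt "0.0055 -0.0143 0 0 0 0.0455" --pt "0.0055 -0.0143 0 0 0 0.0455" --pt "0.0055 -0.0143 0 0 0 0.0455" --pt "0.0055 -0.0143 0 0 0 0.0455" --pt "0.0055 -0.0143 0 0 0 0.0455"

```text
clock: 11.15
tool_pos: [0.5047, 0.1144, 0.101]
orientation: [-180.0, 0.0, -110.7]
force: [-0.1, -0.5, -0.7]
opening: 0.0004
gripper_force: 0.0
```

Emit:
play_rows --pt "0 0 0 0 0 0.0449" --pt "0 0 0 0 0 0" --pt "0 0 0 0 0 0"

```text
clock: 11.45
tool_pos: [0.5044, 0.1149, 0.101]
orientation: [-180.0, -0.0, -103.2]
force: [0.8, 0.4, -0.2]
opening: 0.0004
gripper_force: 0.0
```

```bash
python3 ob.py
python3 - <<'E'
from h import *
c=camera_model("top");p,d=snapshot("top")
h=cv2.cvtColor(p,cv2.COLOR_BGR2HSV);cv2.imwrite("pics/top1.png",cv2.resize(p[195:305,190:328],None,fx=5.4,fy=5.4,interpolation=cv2.INTER_CUBIC))
E
```

```text
t 11.45 pos [0.5044 0.1149 0.101 ] bx,by 0.4658 0.225 yaw [-180.     -0.   -103.21] F bx,by,z 0.66 0.56 -0.24 M [ 0.09  0.09 -0.  ]
```

View pics/top1.png

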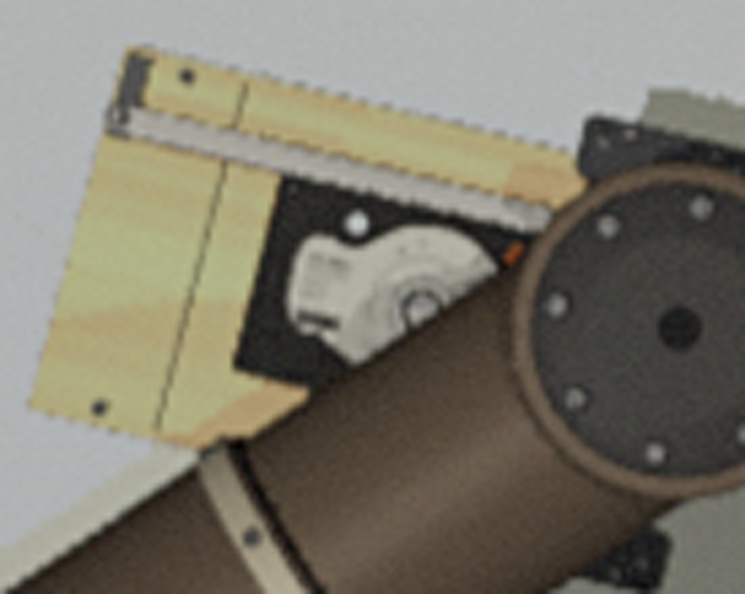

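Emit:
play_rows --pt "0 0 -0.044 0 0 0.0014" --pt "0 0 -0.0435 0 0 0" --pt "0 0 0 0 0 0" --pt "0 0 0 0 0 0" --pt "0.00056 0.00244 0 0 0 0" --pt "0.00056 0.00244 0 0 0 0" --pt "0.00056 0.00244 0 0 0 0" --pt "0.00056 0.00244 0 0 0 0"

```text
clock: 12.3
tool_pos: [0.5064, 0.123, 0.0316]
orientation: [-180.0, 0.0, -102.7]
force: [0.3, 0.1, -0.2]
opening: 0.0005
gripper_force: 0.0
```

```bash
python3 ob.py
```

```text
t 12.3 pos [0.5064 0.123  0.0316] bx,by 0.4659 0.2334 yaw [-1.7997e+02  3.0000e-02 -1.0272e+02] F bx,by,z 0.28 0.18 -0.17 M [ 0.07  0.04 -0.06]
```

Emit:
play_rows --pt "0.00056 0.00244 0 0 0 0" --pt "0.00056 0.00244 0 0 0 0" --pt "0.00056 0.00244 0 0 0 0" --pt "0.00056 0.00244 0 0 0 0" --pt "0.00056 0.00244 0 0 0 0"

```text
clock: 12.8
tool_pos: [0.5085, 0.1326, 0.0311]
orientation: [180.0, -0.0, -102.7]
force: [-0.7, 0.0, -0.5]
opening: 0.0006
gripper_force: 0.0
```

```bash
python3 ob.py
```

```text
t 12.8 pos [0.5085 0.1326 0.0311] bx,by 0.4658 0.2432 yaw [ 180.     -0.   -102.71] F bx,by,z -0.73 -0.14 -0.46 M [ 0.04  0.06 -0.01]
```

Emit:
play_rows --pt "0.00042 0.00183 0 0 0 -0.0014" --pt "0.00042 0.00183 0 0 0 0" --pt "0.00042 0.00183 0 0 0 0" --pt "0.00042 0.00183 0 0 0 0" --pt "0.00042 0.00183 0 0 0 0" --pt "0.00042 0.00183 0 0 0 0"

```text
clock: 13.4
tool_pos: [0.5096, 0.1399, 0.0311]
orientation: [179.9, -0.1, -103.0]
force: [-0.8, -6.4, 3.5]
opening: 0.0005
gripper_force: 3.2
```

```bash
python3 ob.py
```

```text
t 13.4 pos [0.5096 0.1399 0.0311] bx,by 0.4652 0.2505 yaw [ 1.7992e+02 -1.3000e-01 -1.0299e+02] F bx,by,z 0.61 -6.38 3.48 M [-2.19  0.45 -0.06]
```

Emit:
play_rows --pt "0.00042 0.00183 0 0 0 0" --pt "0.00042 0.00183 0 0 0 0" --pt "0.00042 0.00183 0 0 0 0" --pt "0.00042 0.00183 0 0 0 0"

```text
clock: 13.8
tool_pos: [0.5108, 0.1457, 0.0311]
orientation: [179.9, -0.1, -103.0]
force: [-1.1, -5.9, 4.8]
opening: 0.0002
gripper_force: 3.3
```

```bash
python3 ob.py
```

```text
t 13.8 pos [0.5108 0.1457 0.0311] bx,by 0.4651 0.2564 yaw [ 1.7991e+02 -1.5000e-01 -1.0298e+02] F bx,by,z 0.22 -6.0 4.8 M [-2.33  0.52 -0.01]
```

Emit:
play_rows --pt "0.00042 0.00183 0.0004 0 0 0" --pt "0.00042 0.00183 0 0 0 0" --pt "0.00042 0.00183 0 0 0 0" --pt "0.00042 0.00183 0 0 0 0" --pt "0.00042 0.00183 0 0 0 0" --pt "0.00042 0.00183 0 0 0 0" --pt "0.00042 0.00183 0 0 0 0" --pt "0.00028 0.00122 0 0 0 0" --pt "0 0 0 0 0 0" --pt "0 0 0 0 0 0"

```text
clock: 14.8
tool_pos: [0.5146, 0.1586, 0.0316]
orientation: [-180.0, 0.0, -102.9]
force: [-0.3, -2.0, -0.3]
opening: 0.0003
gripper_force: 0.6
```

```bash
python3 ob.py
```

```text
t 14.8 pos [0.5146 0.1586 0.0316] bx,by 0.4659 0.2699 yaw [-1.7998e+02  3.0000e-02 -1.0295e+02] F bx,by,z 0.11 -2.02 -0.26 M [-0.42  0.43  0.03]
```

Emit:
play_rows --pt "-0.0017 -0.0073 0 0 0 0" --pt "0 0 0.047 0 0 0" --pt "0 0 0.047 0 0 0" --pt "0 0 0.047 0 0 0" --pt "0 0 0.047 0 0 0" --pt "0 0 0.047 0 0 0" --pt "0.011 0.05 0 0 0 0" --pt "0.011 0.05 0 0 0 0" --pt "0.011 0.05 0 0 0 0" --pt "0.011 0.05 0 0 0 0"

```text
clock: 15.8
tool_pos: [0.5488, 0.3141, 0.2203]
orientation: [-179.9, 0.1, -103.0]
force: [0.5, 0.4, 0.3]
opening: 0.0005
gripper_force: 0.0
```

Emit:
play_rows --pt "0.011 0.05 0 0 0 0" --pt "0.011 0.05 0 0 0 0" --pt "0.011 0.05 0 0 0 0" --pt "0 0 0 0 0 0" --pt "0 0 0 0 0 0" --pt "0 0 0 0 0 0"

```text
clock: 16.4
tool_pos: [0.5746, 0.4319, 0.2196]
orientation: [-180.0, 0.0, -103.0]
force: [0.4, -0.7, 0.2]
opening: 0.0003
gripper_force: 0.0
```

```bash
python3 ob.py
python3 - <<'E'
from h import *
import pickle
c=camera_model("wrist");p,d=snapshot("wrist");pickle.dump((c,p,d),open("w2.pkl","wb"));cv2.imwrite("pics/w2.png",p)
T=c["world_to_cam"];print(-T[:3,:3].T@T[:3,3])
E
```

```text
t 16.4 pos [0.5746 0.4319 0.2196] bx,by 0.4632 0.5496 yaw [-1.8000e+02  1.0000e-02 -1.0297e+02] F bx,by,z 0.58 -0.61 0.17 M [-0.07  0.12 -0.02]
[0.55868934 0.36288441 0.35832709]
```

View pics/w2.png

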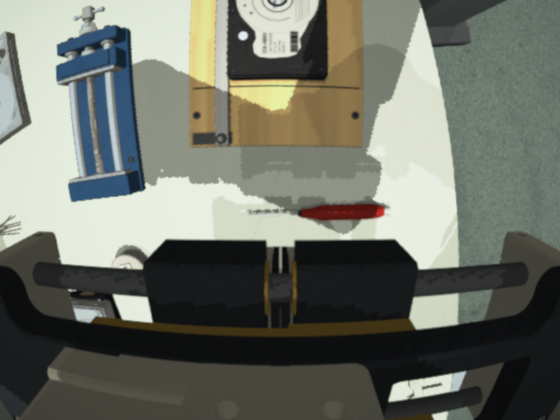

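The view shows the drive's leading end at row ~79 (columns 228..327) and the line at row ~87. The drive lies along the fence on the left (column ~226).

```bash
cat > m2.py <<'E'
from meas import *
import pickle,sys
c,p,d=pickle.load(open(sys.argv[1],"rb"));g=cv2.cvtColor(p,cv2.COLOR_BGR2GRAY)
bx=np.array([.9745,-.2241]);by=np.array([.2241,.9745]);O=lambda x,y:x*bx+y*by
y0,x0=float(sys.argv[2]),.466   # expected lead by
for nm,P,Q,z,dk,h in [("lead_bottom",O(x0-.042,y0),O(x0+.042,y0),.008,0,.005),("line_front",O(.385,.434),O(.412,.434),.008,1,.006),("line_near",O(x0-.045,.434),O(x0+.045,.434),.008,1,.004),("lead_top",O(x0-.042,y0),O(x0+.042,y0),.029,0,.004),("fenceside",O(.5165,y0-.05),O(.5165,y0-.008),.029,0,.005)]:
    try:
        m,t,s,n=edge(g,c,P,Q,z,dark=dk,half=h);mid=m+t*((x0-m@bx)/(t@bx)) if abs(t@bx)>.5 else m
        print(nm,"bx,by at centre",(mid@bx).round(4),(mid@by).round(4),"ang in board",np.degrees(np.arctan2(t@by,t@bx)).round(2),"rms",s.round(5),n)
    except Exception as e: print(nm,e)
# profile along by at several bx (z=.008)
for x in (.43,.45,.47,.49):
    s=np.arange(y0-.006,.439,.0007);uv=proj(c,np.c_[[O(x,k) for k in s],np.full(len(s),.008)],True).astype(np.float32)
    print(x,round(s[0],4),cv2.remap(g,uv[:,0][None],uv[:,1][None],cv2.INTER_LINEAR)[0].tolist())
E
python3 m2.py w2.pkl .4264
```

```text
lead_bottom bx,by at centre 0.466 0.4271 ang in board 0.03 rms 7e-05 40
line_front bx,by at centre 0.466 0.434 ang in board 0.02 rms 4e-05 40
line_near bx,by at centre 0.466 0.4339 ang in board -0.26 rms 1e-04 40
lead_top bx,by at centre 0.466 0.4294 ang in board -0.02 rms 4e-05 40
fenceside bx,by at centre 0.5168 0.3973 ang in board 90.11 rms 0.00021 40
0.43 0.4204 [22, 20, 19, 19, 21, 18, 16, 13, 23, 38, 60, 77, 92, 98, 106, 117, 119, 116, 102, 89, 84, 99, 113, 125, 128, 130, 130]
0.45 0.4204 [42, 37, 36, 37, 37, 33, 25, 34, 53, 93, 137, 176, 197, 209, 215, 218, 217, 211, 183, 160, 154, 179, 210, 219, 221, 219, 210]
0.47 0.4204 [40, 36, 36, 38, 37, 33, 24, 33, 51, 94, 136, 178, 199, 213, 221, 222, 218, 203, 176, 155, 170, 192, 218, 224, 227, 227, 227]
0.49 0.4204 [44, 39, 36, 35, 37, 33, 28, 30, 49, 81, 122, 159, 185, 196, 204, 211, 208, 197, 165, 151, 150, 180, 203, 214, 217, 218, 218]
```

Emit:
play_rows --pt "-0.0111 -0.0502 0 0 0 0" --pt "-0.0111 -0.0502 0 0 0 0" --pt "-0.0111 -0.0502 0 0 0 0" --pt "-0.0111 -0.0502 0 0 0 0" --pt "-0.0111 -0.0502 0 0 0 0" --pt "-0.0111 -0.0502 0 0 0 0" --pt "-0.0111 -0.0502 0 0 0 0" --pt "0 0 0 0 0 0" --pt "0 0 -0.047 0 0 0" --pt "0 0 -0.047 0 0 0"

```text
clock: 17.45
tool_pos: [0.5133, 0.1509, 0.1456]
orientation: [-179.8, 0.3, -103.0]
force: [0.5, 0.7, -0.6]
opening: 0.0004
gripper_force: 0.0
```

Emit:
play_rows --pt "0 0 -0.047 0 0 0" --pt "0 0 -0.047 0 0 0" --pt "0 0 -0.047 0 0 0" --pt "0 0 0 0 0 0" --pt "0 0 0 0 0 0" --pt "0 0 0 0 0 0"

```text
clock: 18.05
tool_pos: [0.5127, 0.1512, 0.0322]
orientation: [-180.0, 0.0, -103.0]
force: [0.3, 0.5, 0.0]
opening: 0.0007
gripper_force: 0.0
```

```bash
python3 ob.py
```

```text
t 18.05 pos [0.5127 0.1512 0.0322] bx,by 0.4657 0.2623 yaw [-1.7996e+02  5.0000e-02 -1.0298e+02] F bx,by,z 0.13 0.57 0.02 M [-0.01  0.1   0.04]
```

Emit:
play_rows --pt "0.00035 0.00152 -0.0005 0 0 0" --pt "0.00035 0.00152 0 0 0 0" --pt "0.00035 0.00152 0 0 0 0" --pt "0.00035 0.00152 0 0 0 0" --pt "0.00035 0.00152 0 0 0 0" --pt "0.00035 0.00152 0 0 0 0" --pt "0.00028 0.00122 0 0 0 0" --pt "0.00028 0.00122 0 0 0 0" --pt "0.00028 0.00122 0 0 0 0" --pt "0.00028 0.00122 0 0 0 0"

```text
clock: 19.05
tool_pos: [0.5142, 0.1611, 0.0311]
orientation: [179.9, -0.2, -103.0]
force: [-1.8, -7.0, 6.7]
opening: 0.0005
gripper_force: 3.7
```

```bash
python3 ob.py
```

```text
t 19.05 pos [0.5142 0.1611 0.0311] bx,by 0.465 0.2722 yaw [ 1.7992e+02 -1.5000e-01 -1.0298e+02] F bx,by,z -0.18 -7.26 6.74 M [-2.57  0.44 -0.04]
```

Emit:
play_rows --pt "0.00014 0.00061 0 0 0 0" --pt "0.00014 0.00061 0 0 0 0" --pt "0.00014 0.00061 0 0 0 0" --pt "0 0 0 0 0 0"

```text
clock: 19.45
tool_pos: [0.5145, 0.1625, 0.0311]
orientation: [179.9, -0.2, -103.0]
force: [-0.8, -6.5, 6.3]
opening: 0.0003
gripper_force: 3.5
```

```bash
python3 ob.py
```

```text
t 19.45 pos [0.5145 0.1625 0.0311] bx,by 0.4649 0.2736 yaw [ 1.7991e+02 -1.5000e-01 -1.0298e+02] F bx,by,z 0.66 -6.56 6.28 M [-2.43  0.57 -0.15]
```

Emit:
play_rows --pt "0.00014 0.00061 0.0004 0 0 0" --pt "0.00014 0.00061 0 0 0 0" --pt "0 0 0 0 0 0" --pt "0 0 0 0 0 0"

```text
clock: 19.85
tool_pos: [0.5153, 0.1648, 0.0311]
orientation: [180.0, -0.0, -103.0]
force: [-0.9, -2.3, -0.1]
opening: 0.0005
gripper_force: 1.4
```

```bash
python3 ob.py
```

```text
t 19.85 pos [0.5153 0.1648 0.0311] bx,by 0.4652 0.2761 yaw [ 1.7996e+02 -3.0000e-02 -1.0296e+02] F bx,by,z -0.35 -2.39 -0.12 M [-0.98  0.55  0.01]
```

Emit:
play_rows --pt "-0.0017 -0.0073 0 0 0 0" --pt "0 0 0.047 0 0 0" --pt "0 0 0.047 0 0 0" --pt "0 0 0.047 0 0 0" --pt "0 0 0.047 0 0 0" --pt "0 0 0.047 0 0 0" --pt "0.011 0.049 0 0 0 0" --pt "0.011 0.049 0 0 0 0" --pt "0.011 0.049 0 0 0 0" --pt "0.011 0.049 0 0 0 0"

```text
clock: 20.85
tool_pos: [0.55, 0.318, 0.2201]
orientation: [-179.9, 0.1, -102.9]
force: [1.0, 0.5, 0.2]
opening: 0.0003
gripper_force: 0.0
```

Emit:
play_rows --pt "0.011 0.049 0 0 0 0" --pt "0.011 0.049 0 0 0 0" --pt "0.011 0.049 0 0 0 0" --pt "0 0 0 0 0 0" --pt "0 0 0 0 0 0" --pt "0 0 0 0 0 0"

```text
clock: 21.45
tool_pos: [0.5758, 0.4332, 0.2195]
orientation: [-180.0, 0.0, -103.0]
force: [0.0, -0.5, 0.2]
opening: 0.0004
gripper_force: 0.0
```

```bash
python3 ob.py
python3 - <<'E'
from h import *
import pickle
c=camera_model("wrist");p,d=snapshot("wrist");pickle.dump((c,p,d),open("w3.pkl","wb"));cv2.imwrite("pics/w3.png",cv2.resize(p[0:130,180:380],None,fx=4,fy=4,interpolation=cv2.INTER_CUBIC))
E
python3 m2.py w3.pkl .4335
```

```text
t 21.45 pos [0.5758 0.4332 0.2195] bx,by 0.464 0.5512 yaw [-1.8000e+02  2.0000e-02 -1.0296e+02] F bx,by,z 0.13 -0.44 0.25 M [0.01 0.09 0.01]
lead_bottom bx,by at centre 0.466 0.4344 ang in board -0.32 rms 0.00017 40
line_front bx,by at centre 0.466 0.4345 ang in board 0.36 rms 7e-05 40
line_near bx,by at centre 0.466 0.4316 ang in board -0.0 rms 0.00016 40
lead_top bx,by at centre 0.466 0.4364 ang in board -0.1 rms 6e-05 40
fenceside bx,by at centre 0.5165 0.4044 ang in board 89.79 rms 0.00021 40
0.43 0.4275 [21, 18, 21, 22, 21, 16, 13, 14, 20, 31, 51, 72, 94, 107, 117, 126, 128]
0.45 0.4275 [41, 38, 38, 40, 33, 26, 18, 24, 39, 76, 121, 164, 191, 208, 216, 216, 212]
0.47 0.4275 [39, 37, 37, 38, 32, 26, 20, 30, 48, 91, 133, 179, 203, 220, 224, 226, 228]
0.49 0.4275 [41, 35, 35, 36, 33, 27, 19, 26, 45, 77, 120, 158, 189, 205, 215, 217, 218]
```

View pics/w3.png

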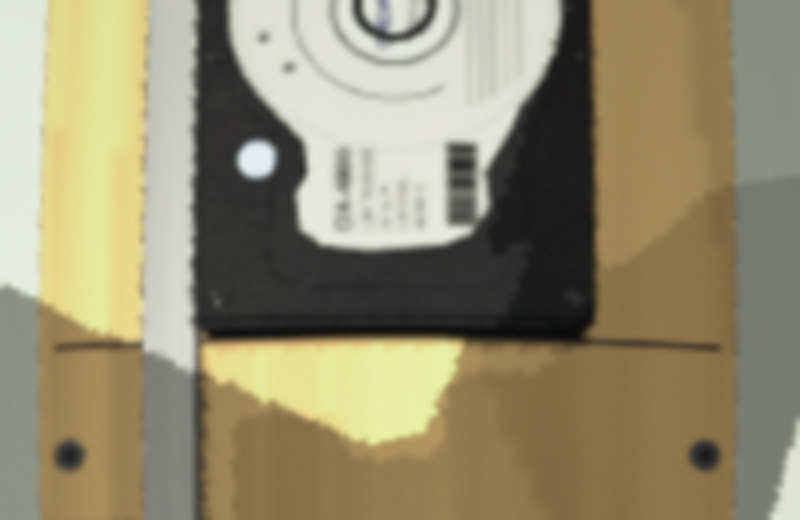

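The crop shows the drive flush along the fence and its leading end (crop row ~338) sitting on the line, which is at rows 341..347 either side. I'll take a closer look before the second press.

Emit:
play_rows --pt "-0.0037 -0.0158 -0.046 0 0 0" --pt "-0.0037 -0.0158 -0.046 0 0 0" --pt "0 0 -0.046 0 0 0" --pt "0 0 0 0 0 0" --pt "0 0 0 0 0 0" --pt "0 0 0 0 0 0"

```text
clock: 22.1
tool_pos: [0.5712, 0.4092, 0.1119]
orientation: [-179.9, 0.2, -102.9]
force: [-0.5, -0.1, 0.6]
opening: 0.0002
gripper_force: 0.0
```

```bash
python3 ob.py
python3 - <<'E'
from h import *
import pickle
c=camera_model("wrist");p,d=snapshot("wrist");pickle.dump((c,p,d),open("w4.pkl","wb"))
O=np.array([[.9745,.2241],[-.2241,.9745]])
uv=proj(c,np.array([[*(O@[.466,.434]),.008]]),True)[0];print(uv)
y=int(uv[1]);a=max(0,y-40);cv2.imwrite("pics/w4.png",cv2.resize(p[a:a+70,180:380],None,fx=4,fy=4,interpolation=cv2.INTER_CUBIC))
E
python3 m2.py w4.pkl .4335
```

```text
t 22.1 pos [0.5712 0.4092 0.1119] bx,by 0.465 0.5268 yaw [-179.87    0.18 -102.94] F bx,by,z -0.48 -0.24 0.59 M [0.09 0.06 0.  ]
[278.93997458  96.8986752 ]
lead_bottom bx,by at centre 0.466 0.4343 ang in board -0.09 rms 0.00012 40
line_front bx,by at centre 0.466 0.4341 ang in board 0.08 rms 5e-05 37
line_near bx,by at centre 0.466 0.4319 ang in board 0.02 rms 0.00028 37
lead_top bx,by at centre 0.466 0.4361 ang in board -0.02 rms 6e-05 40
fenceside bx,by at centre 0.5162 0.4062 ang in board 89.91 rms 0.00016 40
0.43 0.4275 [42, 36, 32, 37, 41, 36, 24, 16, 19, 33, 53, 73, 89, 106, 123, 130, 124]
0.45 0.4275 [46, 41, 35, 37, 42, 39, 26, 17, 25, 68, 134, 186, 210, 217, 221, 224, 223]
0.47 0.4275 [43, 39, 33, 36, 43, 39, 26, 19, 31, 76, 138, 190, 216, 225, 228, 230, 230]
0.49 0.4275 [48, 41, 33, 34, 41, 39, 30, 20, 24, 57, 120, 178, 197, 204, 203, 182, 155]
```

View pics/w4.png

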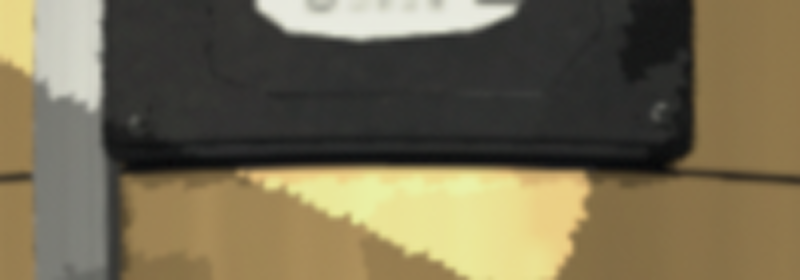

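The close view shows the leading-end edge on the line: edge at 0.4343, line centre at 0.4341, square. Now the second press.

Emit:
play_rows --pt "-0.0144 -0.0182 0 0 0 -0.0455" --pt "-0.0144 -0.0182 0 0 0 -0.0455" --pt "-0.0144 -0.0182 0 0 0 -0.0455" --pt "-0.0144 -0.0182 0 0 0 -0.0455" --pt "-0.0144 -0.0182 0 0 0 -0.0455" --pt "-0.0144 -0.0182 0 0 0 -0.0455" --pt "-0.0144 -0.0182 0 0 0 -0.0455" --pt "-0.0144 -0.0182 0 0 0 -0.0455" --pt "-0.0144 -0.0182 0 0 0 -0.0455" --pt "-0.0144 -0.0182 0 0 0 -0.0455"

```text
clock: 23.15
tool_pos: [0.4551, 0.2632, 0.111]
orientation: [179.8, 0.1, 174.8]
force: [-0.1, 0.2, 0.3]
opening: 0.0003
gripper_force: 0.0
```

Emit:
play_rows --pt "0 0 0 0 0 -0.0449" --pt "0 0 0 0 0 0" --pt "0 0 0 0 0 0" --pt "0 0 0 0 0 0"

```text
clock: 23.55
tool_pos: [0.4552, 0.2634, 0.1096]
orientation: [179.9, 0.0, 167.3]
force: [0.5, 0.5, -0.6]
opening: 0.0008
gripper_force: 0.0
```

```bash
python3 ob.py
```

```text
t 23.55 pos [0.4552 0.2634 0.1096] bx,by 0.3846 0.3586 yaw [1.7993e+02 4.0000e-02 1.6726e+02] F bx,by,z 0.43 0.58 -0.63 M [-0.05 -0.   -0.01]
```

Emit:
play_rows --pt "0 0 -0.0326 0 0 -0.0012" --pt "0 0 -0.0326 0 0 0" --pt "0 0 -0.0326 0 0 0" --pt "0 0 0 0 0 0" --pt "0 0 0 0 0 0" --pt "0 0 0 0 0 0" --pt "0 0 0 0 0 0" --pt "0.00244 -0.00056 0 0 0 0" --pt "0.00244 -0.00056 0 0 0 0" --pt "0.00244 -0.00056 0 0 0 0"

```text
clock: 24.55
tool_pos: [0.4609, 0.2614, 0.031]
orientation: [180.0, 0.0, 166.9]
force: [-0.3, -0.1, -0.1]
opening: 0.0002
gripper_force: 0.0
```

Emit:
play_rows --pt "0.00244 -0.00056 0 0 0 0" --pt "0.00244 -0.00056 0 0 0 0" --pt "0.00244 -0.00056 0 0 0 0" --pt "0.00244 -0.00056 0 0 0 0" --pt "0.00244 -0.00056 0 0 0 0" --pt "0 0 0 0 0 0" --pt "0 0 0 0 0 0"

```text
clock: 25.25
tool_pos: [0.4703, 0.259, 0.0307]
orientation: [-180.0, -0.0, 166.8]
force: [-0.3, -0.4, 0.6]
opening: 0.0008
gripper_force: 0.0
```

```bash
python3 ob.py
```

```text
t 25.25 pos [0.4703 0.259  0.0307] bx,by 0.4003 0.3578 yaw [-179.99   -0.    166.84] F bx,by,z -0.21 -0.47 0.65 M [ 0.03 -0.06 -0.  ]
```

Emit:
play_rows --pt "0.00061 -0.00014 0 0 0 0.001" --pt "0.00061 -0.00014 0 0 0 0" --pt "0.00061 -0.00014 0 0 0 0" --pt "0.00061 -0.00014 0 0 0 0" --pt "0.00061 -0.00014 0 0 0 0" --pt "0.00061 -0.00014 0 0 0 0" --pt "0.00061 -0.00014 0 0 0 0" --pt "0.00061 -0.00014 0 0 0 0" --pt "0 0 0 0 0 0"

```text
clock: 26.15
tool_pos: [0.4741, 0.2583, 0.0308]
orientation: [-180.0, -0.0, 167.0]
force: [-2.7, 1.0, 1.1]
opening: 0.0003
gripper_force: 1.1
```

Emit:
play_rows --pt "0.0003 -7e-05 0 0 0 0" --pt "0.0003 -7e-05 0 0 0 0" --pt "0 0 0 0 0 0"

```text
clock: 26.45
tool_pos: [0.4743, 0.2581, 0.0308]
orientation: [-180.0, -0.0, 167.0]
force: [-4.4, 2.4, 2.6]
opening: 0.0007
gripper_force: 2.5
```

```bash
python3 ob.py
```

```text
t 26.45 pos [0.4743 0.2581 0.0308] bx,by 0.4044 0.3578 yaw [-1.7999e+02 -3.0000e-02  1.6702e+02] F bx,by,z -4.83 1.32 2.63 M [0.67 1.62 0.02]
```

Emit:
play_rows --pt "0.0003 -7e-05 0 0 0 0" --pt "0.0003 -7e-05 0 0 0 0" --pt "0.0003 -7e-05 0 0 0 0" --pt "0 0 0 0 0 0" --pt "0 0 0 0 0 0"

```text
clock: 26.95
tool_pos: [0.4745, 0.258, 0.0308]
orientation: [-180.0, -0.1, 167.0]
force: [-8.2, 3.9, 4.6]
opening: 0.0003
gripper_force: 4.5
```

```bash
python3 ob.py
```

```text
t 26.95 pos [0.4745 0.258  0.0308] bx,by 0.4046 0.3578 yaw [-1.7998e+02 -6.0000e-02  1.6702e+02] F bx,by,z -8.84 2.02 4.61 M [1.23 3.02 0.03]
```

Emit:
play_rows --pt "0.00025 -6e-05 0 0 0 0" --pt "0 0 0 0 0 0" --pt "0 0 0 0 0 0"

```text
clock: 27.25
tool_pos: [0.4745, 0.258, 0.0308]
orientation: [-180.0, -0.1, 167.0]
force: [-9.8, 4.4, 4.9]
opening: 0.0002
gripper_force: 5.2
```

```bash
python3 ob.py
```

```text
t 27.25 pos [0.4745 0.258  0.0308] bx,by 0.4046 0.3578 yaw [-1.7998e+02 -8.0000e-02  1.6702e+02] F bx,by,z -10.56 2.08 4.93 M [ 1.48  3.5  -0.03]
```

Emit:
play_rows --pt "0.00035 0.00015 0 0 0 0" --pt "0.00016 -4e-05 0 0 0 0" --pt "0 0 0 0 0 0" --pt "0 0 0 0 0 0"

```text
clock: 27.65
tool_pos: [0.4745, 0.258, 0.0307]
orientation: [-180.0, -0.1, 167.0]
force: [-11.2, 5.3, 7.3]
opening: 0.0004
gripper_force: 6.3
```

```bash
python3 ob.py
```

```text
t 27.65 pos [0.4745 0.258  0.0307] bx,by 0.4046 0.3578 yaw [-1.7996e+02 -1.1000e-01  1.6701e+02] F bx,by,z -12.11 2.64 7.35 M [ 1.59  4.17 -0.  ]
```

Emit:
play_rows --pt "0.0003 0 0.0002 0 0 0" --pt "0 0 0 0 0 0" --pt "0 0 0 0 0 0" --pt "0 0 0 0 0 0"

```text
clock: 28.05
tool_pos: [0.4746, 0.258, 0.0307]
orientation: [-179.9, -0.1, 167.0]
force: [-12.5, 4.8, 6.6]
opening: 0.0004
gripper_force: 6.6
```

```bash
python3 ob.py
```

```text
t 28.05 pos [0.4746 0.258  0.0307] bx,by 0.4046 0.3578 yaw [-1.7995e+02 -1.2000e-01  1.6701e+02] F bx,by,z -13.25 1.88 6.64 M [1.92 4.45 0.06]
```

Good (about 13.3 N, one more small nudge), then back off straight, raise clear and check.

Emit:
play_rows --pt "0.00015 0 0 0 0 0" --pt "0 0 0 0 0 0" --pt "0 0 0 0 0 0"

```text
clock: 28.35
tool_pos: [0.4746, 0.258, 0.0308]
orientation: [-179.9, -0.1, 167.0]
force: [-13.3, 5.8, 6.2]
opening: 0.0006
gripper_force: 7.0
```

Emit:
play_rows --pt "-0.00365 0.00084 0 0 0 0" --pt "-0.00365 0.00084 0 0 0 0" --pt "-0.00365 0.00084 0 0 0 0" --pt "0 0 0 0 0 0" --pt "0 0 0.05 0 0 0" --pt "0 0 0.05 0 0 0" --pt "0 0 0.05 0 0 0" --pt "0 0 0.05 0 0 0" --pt "0 0 0 0 0 0.0455" --pt "0 0 0 0 0 0.0455"

```text
clock: 29.35
tool_pos: [0.4683, 0.2604, 0.1927]
orientation: [179.9, 0.1, -176.3]
force: [0.5, 0.7, -0.8]
opening: -0.0004
gripper_force: 0.0
```

Emit:
play_rows --pt "0.0137 0.0204 0 0 0 0.0455" --pt "0.0137 0.0204 0 0 0 0.0455" --pt "0.0137 0.0204 0 0 0 0.0455" --pt "0.0137 0.0204 0 0 0 0.0455" --pt "0.0137 0.0204 0 0 0 0.0455" --pt "0.0137 0.0204 0 0 0 0.0455" --pt "0.0137 0.0204 0 0 0 0.0455" --pt "0.0137 0.0204 0 0 0 0.0455" --pt "0.0137 0.0204 0 0 0 0.0449" --pt "0.002 0.01 0 0 0 0"

```text
clock: 30.35
tool_pos: [0.5688, 0.4157, 0.1901]
orientation: [-180.0, -0.0, -102.8]
force: [0.2, 0.3, -0.4]
opening: 0.0005
gripper_force: 0.0
```

Emit:
play_rows --pt "0 0 -0.05 0 0 0" --pt "0 0 -0.045 0 0 0" --pt "0 0 0 0 0 0" --pt "0 0 0 0 0 0" --pt "0 0 0 0 0 0" --pt "0 0 0 0 0 0"

```text
clock: 30.95
tool_pos: [0.5688, 0.4157, 0.1174]
orientation: [-179.9, 0.2, -103.0]
force: [-0.2, -0.0, 0.7]
opening: 0.0003
gripper_force: 0.0
```

```bash
python3 ob.py
python3 - <<'E'
from h import *
import pickle
c=camera_model("wrist");p,d=snapshot("wrist");pickle.dump((c,p,d),open("w5.pkl","wb"))
cv2.imwrite("pics/w5.png",cv2.resize(p[0:240,140:420],None,fx=2.5,fy=2.5,interpolation=cv2.INTER_CUBIC))
E
python3 m2.py w5.pkl .4337
```

```text
t 30.95 pos [0.5688 0.4157 0.1174] bx,by 0.4611 0.5325 yaw [-1.7989e+02  1.7000e-01 -1.0302e+02] F bx,by,z -0.15 -0.05 0.75 M [ 0.01  0.02 -0.05]
lead_bottom bx,by at centre 0.466 0.4343 ang in board -0.27 rms 0.00015 40
line_front bx,by at centre 0.466 0.434 ang in board -0.01 rms 4e-05 39
line_near bx,by at centre 0.466 0.4318 ang in board -0.06 rms 0.00023 40
lead_top bx,by at centre 0.466 0.4364 ang in board -0.09 rms 8e-05 40
fenceside bx,by at centre 0.5167 0.4046 ang in board 90.12 rms 1e-04 40
0.43 0.4277 [35, 32, 35, 40, 36, 24, 15, 16, 26, 59, 109, 151, 176, 190, 201, 205, 206]
0.45 0.4277 [39, 31, 37, 42, 38, 27, 19, 20, 40, 94, 160, 202, 213, 217, 225, 229, 230]
0.47 0.4277 [41, 31, 33, 39, 36, 26, 18, 18, 39, 95, 162, 207, 222, 227, 228, 229, 230]
0.49 0.4277 [40, 34, 35, 40, 40, 30, 20, 16, 28, 79, 147, 191, 205, 213, 218, 220, 220]
```

View pics/w5.png

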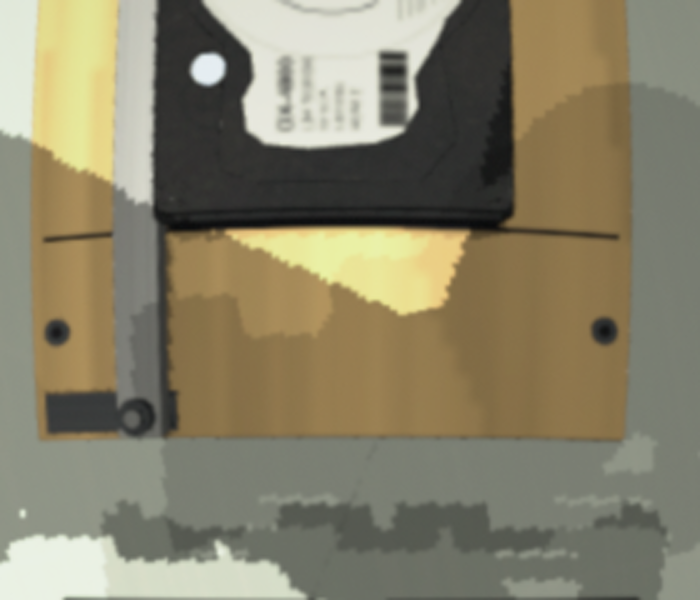

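The drive is flat and flush on the fence (column ~160), with its leading end at row ~228 on the line (rows 230..238 either side). The tool is clear of everything, so I hand in.

```bash
python3 -c "
from plant import *
print(close_job())"
```

```text
the job is handed in; nothing more can be done
None
```

The job is handed in: the drive lies flat and flush on the fence with its leading end within about 0.5 mm of the scribed line's centre, pressed before and after the slide with peak readings of about 15 N and 14 N (about 2 N of each to slide it), in about 31 s.

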